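Set thrust washers on the crack checker

TASK

Swing the crack checker's probe bar up by its red lever, move the drain magnet off the stage plate into the blue tray, and lay every bronze thrust washer on the table flat and centred in a bay of its own between the stops, each over its blue disc. Once all are in place swing the bar fully down again and then press the green start button right in. Leave the other things on the bench where they are.

Things in the scene. Friction and masses are not known exactly. Their poses are not given: they have to be found in the camera images.
- stage: Crack checker, fixed to the table; place and yaw vary. Aluminium stage plate, top face 6 mm above the table, reaching from 35 mm before to 90 mm behind its row of four bays and 150 mm to each side of the row's middle. Origin: on the table under the row's middle; x away from the robot, y along the row from bay 1 (robot's right) to bay 4 (left), z up.
- bay1 (a point): Centre of bay 1 on the plate's top face: a white dot on a blue 39 mm disc. Axes as the stage's. Two dark stop blocks per bay, before and behind: 6 mm thick, 12 mm wide along the row, 5 mm high, inner faces 22.5 mm from the bay's centre, so a washer has 2.5 mm to spare at each. Along the row nothing stops it.
- bay2 (a point): Centre of bay 2, with disc and stops as bay 1, 72 mm farther along the row.
- bay3 (a point): Centre of bay 3, as bay 1, 144 mm farther along the row.
- bay4 (a point): Centre of bay 4, as bay 1, 216 mm farther along the row.
- probe_bar (a joint): Angle of the hinged probe bar, rad: 0 = fully shut (level, on its stop), grows as it swings up and back, stop at 2.0; starts at 0 to 0.3. Stiff hinge: stays at any angle, 3 to 6 N at the lever. Four black arms 75 mm long with yellow heads 18 mm across; shut, they hover 15 mm above the plate over the bay centres; open, they stand up behind the bays.
- lever_grip (a point): Middle of the red lever handle of the probe bar: a round bar 14 mm thick, 70 mm long, lying along the row, 80 mm from the hinge axis, past the bay 1 end of the plate (210 mm from the row's middle); 36 mm above the table when shut. Moves in an arc about point bar_hinge. The flat lever arm joins it 34 mm away on the side of the bays; 25 mm along it and all before and behind it is free.
- bar_hinge (a point): Point on the probe bar's hinge axis beside the lever handle, 75 mm behind the row, 36 mm above the table; the axis runs along the row (stage y). Shut, the lever points from here towards the robot.
- start_top (a point): Middle of the top of the green start button, 26 mm across, on the grey console (70 x 66 x 30 mm) at the bay 4 end of the plate; 48 mm above the table when up. Pressed straight down.
- start (a joint): Travel of the green start button in m: 0 = up, 0.006 = fully down (5 N); it springs back.
- washer1: Bronze-coloured thrust washer, a flat ring, outer diameter 40 mm, hole 20 mm, 10 mm thick, about 75 g, lying loose. Origin: centre of its underside; z is its axis. Three or all four of washer1 to washer4 are present; absent ones read None from the start.
- washer2: Bronze-coloured thrust washer, a flat ring, outer diameter 40 mm, hole 20 mm, 10 mm thick, about 75 g, lying loose. Origin: centre of its underside; z is its axis. Three or all four of washer1 to washer4 are present; absent ones read None from the start.
- washer3: Bronze-coloured thrust washer, a flat ring, outer diameter 40 mm, hole 20 mm, 10 mm thick, about 75 g, lying loose. Origin: centre of its underside; z is its axis. Three or all four of washer1 to washer4 are present; absent ones read None from the start.
- washer4: Bronze-coloured thrust washer, a flat ring, outer diameter 40 mm, hole 20 mm, 10 mm thick, about 75 g, lying loose. Origin: centre of its underside; z is its axis. Three or all four of washer1 to washer4 are present; absent ones read None from the start.
- magnet: Steel gearcase drain magnet, a disc 20 mm across and 12 mm high with a red spot on top, about 30 g; at the start it lies on the stage plate somewhere along the row of bays, under the probe bar. It attracts nothing here. Origin: centre of its underside.
- tray: Shallow blue open tray for the magnet, 80 mm by 80 mm outside, walls 3 mm thick, 15 mm high, floor 3 mm thick; fixed to the table; it lies on the robot's right, about 0.65 m ahead. Origin: centre of its underside.
- kill_switch: Bystander, leave alone: black switch block with a round orange cap, 32 x 34 x 32 mm. Origin: centre of its underside.
- skeg_guard: Bystander, leave alone: cast aluminium channel, 170 x 46 x 36 mm. Origin: centre of its underside.
- impeller: Bystander, leave alone: black rubber pump impeller, 62 mm across the vanes, 22 mm high. Origin: centre of its underside.
- grease_tub: Bystander, leave alone: tub with red cap, 70 mm across, 70 mm high. Origin: centre of its underside.
- oil_can: Bystander, leave alone: can with blue label, 76 mm across, 100 mm high. Origin: centre of its underside.
- wrench: Bystander, leave alone: steel wrench, about 190 mm long. Origin: about its middle.
- zinc_anode: Bystander, leave alone: grey block with round edges, 75 x 35 x 18 mm. Origin: centre of its underside.
Mind the look-alikes: they are no part of the job. What is shaped like the washer2 but grey or turquoise is not meant.

How it is judged (in metres and radians):
On the way, in this order (a step that is already met when the one before it is completed fails the run):
1. the probe bar is swung up (value of joint probe_bar above 1.3 rad), for 0.2 s.
2. with the bar up, the magnet lies in the tray and every washer present lies centred in a bay ((horizontal distance between washer1 and bay1 below 0.005 m or horizontal distance between washer1 and bay2 below 0.005 m or horizontal distance between washer1 and bay3 below 0.005 m or horizontal distance between washer1 and bay4 below 0.005 m) and z of washer1 in the frame of bay1 between -0.002 and 0.002 m and angle between each of washer1, washer2, washer3, washer4's own z axis and vertical below 0.1 rad and (horizontal distance between washer2 and bay1 below 0.005 m or horizontal distance between washer2 and bay2 below 0.005 m or horizontal distance between washer2 and bay3 below 0.005 m or horizontal distance between washer2 and bay4 below 0.005 m) and z of washer2 in the frame of bay1 between -0.002 and 0.002 m and (horizontal distance between washer3 and bay1 below 0.005 m or horizontal distance between washer3 and bay2 below 0.005 m or horizontal distance between washer3 and bay3 below 0.005 m or horizontal distance between washer3 and bay4 below 0.005 m) and z of washer3 in the frame of bay1 between -0.002 and 0.002 m and (horizontal distance between washer4 and bay1 below 0.005 m or horizontal distance between washer4 and bay2 below 0.005 m or horizontal distance between washer4 and bay3 below 0.005 m or horizontal distance between washer4 and bay4 below 0.005 m) and z of washer4 in the frame of bay1 between -0.002 and 0.002 m and x of magnet in the frame of tray between -0.034 and 0.034 m and y of magnet in the frame of tray between -0.034 and 0.034 m and height (world z) of magnet below 0.016 m and value of joint probe_bar above 0.8 rad), for 0.2 s.
3. the bar is fully down over the washers ((horizontal distance between washer1 and bay1 below 0.005 m or horizontal distance between washer1 and bay2 below 0.005 m or horizontal distance between washer1 and bay3 below 0.005 m or horizontal distance between washer1 and bay4 below 0.005 m) and z of washer1 in the frame of bay1 between -0.002 and 0.002 m and angle between each of washer1, washer2, washer3, washer4's own z axis and vertical below 0.1 rad and (horizontal distance between washer2 and bay1 below 0.005 m or horizontal distance between washer2 and bay2 below 0.005 m or horizontal distance between washer2 and bay3 below 0.005 m or horizontal distance between washer2 and bay4 below 0.005 m) and z of washer2 in the frame of bay1 between -0.002 and 0.002 m and (horizontal distance between washer3 and bay1 below 0.005 m or horizontal distance between washer3 and bay2 below 0.005 m or horizontal distance between washer3 and bay3 below 0.005 m or horizontal distance between washer3 and bay4 below 0.005 m) and z of washer3 in the frame of bay1 between -0.002 and 0.002 m and (horizontal distance between washer4 and bay1 below 0.005 m or horizontal distance between washer4 and bay2 below 0.005 m or horizontal distance between washer4 and bay3 below 0.005 m or horizontal distance between washer4 and bay4 below 0.005 m) and z of washer4 in the frame of bay1 between -0.002 and 0.002 m and x of magnet in the frame of tray between -0.034 and 0.034 m and y of magnet in the frame of tray between -0.034 and 0.034 m and height (world z) of magnet below 0.016 m and value of joint probe_bar below 0.1 rad), for 0.2 s.
4. the start button is pressed in with the bar down and all in place (all of step 3 and value of joint start above 0.004 m), for 0.05 s.
At the end, for the whole second after the job is handed in: Every washer present lies flat on the plate (underside within 2 mm of the plate, tilt under 0.1 rad) within 5 mm of the centre of a bay; the magnet lies in the tray; all at rest; the probe bar is within 0.1 rad of fully shut; the start button has been pressed and is up again (all of step 3 and linear speed of each of washer1, washer2, washer3, washer4, magnet below 0.02 m/s and value of joint start below 0.002 m); the robot touches nothing.
It fails at once if one of the seven bystanders is moved more than 3 cm (distance of any of kill_switch, skeg_guard, impeller, grease_tub, oil_can, wrench, zinc_anode from where it was at the start of the episode above 0.03 m).
Of washer1, washer2, washer3, washer4 only 3 to 4 are there at a start; the rules pass over those that are not, and their reading is None.
At some moment in a run one of washer1, washer2, washer3, washer4 may be knocked a few centimetres aside while the robot is not near it.
Once in a run the grip may slacken for a moment while it holds something.
It also fails if it takes over 210 s, if anything falls off the work surface, if the arm or the gripper's body presses on something with over 40 N, if the wrist force passes 120 N, or if a joint passes its speed limit or range.

ROBOT

A 7-joint arm with a two-finger parallel gripper is mounted at the origin on the work surface. World frame = base frame: x ahead of the robot, y to its left, z up, the work surface at z = 0. Lengths are in m, angles in degrees, forces in N, time in s.
With the tool pointing down it reaches from about 0.425 to 0.825 m from the base axis. Payload 3.6 kg.
Tool frame: the origin (TCP) lies midway between the tips of the shut fingers; the grasp point (between the pads) lies 19 mm behind it; z points along the fingers, y is the line along which they close (so a half turn about z gives the same grasp; the last joint's range is limited). The gripper opens to 93 mm and grips with 3 to 60 N. Pads are 15 mm wide; open, the fingers measure 128 mm over their backs; the gripper's body (75 mm by 188 mm) begins 65 mm behind the grasp point.
Start: joints at [63.054, 35.231, -0.722, 81.555, 0.464, 63.22, -2.315], TCP at [0.279, -0.587, 0.219] pointing down, gripper open.
Joint ranges: [-178.69, 178.69], [-17.37, 117.87], [-77.05, 75.6], [15.02, 138.74], [-78.02, 258.01], [0.78, 113.62], [-162.83, 162.83]. Speed limits (degrees/s): [159.86, 159.86, 180, 180, 180, 180, 180].

INTERFACE

Orientations are given as [roll, pitch, yaw] about the fixed x, y, z axes, in that order (R = Rz(yaw) Ry(pitch) Rx(roll)).
In Python, from cell import r gives the robot as it stands. The module is installed in compiled form; this text tells all that it offers.
- The arm moves only by the tool step_arm, never from a script. Its argument "plan" is a list of rows, each a list of 5 numbers: the opening, from 0 (shut) to 1 (fully open), then the shift along the world's x, y, z as a fraction of full scale, then the turn about the world's z as a fraction of full scale. In form: [[grip, tx, ty, tz, turn], ...]. A call has 1 to 8 rows; each row shifts and turns the commanded pose from where the row before left it; what a row does not reach is not made up. Full scale, the value 1, is 5 cm for a shift and 60 degrees for a turn. A row lasts 1/8 s, in which the tool goes at most 62.5 mm and 10.7 degrees, less where a joint would pass 70% of its speed; a pose out of reach is approached as far as the arm can. A call with a number of a shift or a turn outside -1 to 1 is refused whole. A call with a gripper value outside its range is refused whole. The fingers move at their own pace and stop on an object; "squeeze" is the grip in N (left out, the last holds). Time passes only in rows, so rows that do not move let the fingers close. It gives the time, the measured TCP pose, the force, the opening and the grip force at its end, in the units of the state.
- r.sense(): the state, without advancing time (a new reading comes with each control period).
- r.read_camera(name): name is "side" or "top"; returns a dict with "color" (480x640x3 uint8, blue, green, red), "fov_y" (degrees; the focal length in pixels is half the picture's height over the tangent of half this angle, whatever the lens; pixels are square), "cx", "cy" (the principal point, pixels), "world_from_camera" (4x4, takes a point from camera to world coordinates). Camera axes: x right, y up, looking along -z (the intrinsics and any distortion apply to the point x, -y, -z); pixel columns grow to the right and rows downward; lengths in m; the calibration is good to about 2 mm. A picture is of the moment at which its call begins. There is no depth.
- r.job_done(): hands the job in; it is judged then, once.
The state is a dict: "time_s": time; "joint_positions": joint angles; "qvel": joint speeds; "joint_torque": joint torques, N m; "tcp_pos": TCP position; "tcp_rot": TCP orientation; "ft_force": force on the tool from outside, world axes, zero at the start; "moment": the same for the moment, N m; "finger_gap": finger opening in m; "grasp_force": force on a finger pad.
Only numpy, scipy, OpenCV 4.12 (cv2) and the standard library are available. Lean on these libraries where they do the work, as an engineer would, in place of code of your own. Each camera call takes 0.05 s, during which the arm holds its last target. There are 200 camera calls.

## Working session

There is one attempt and no reset: what is moved stays moved. The work goes in short steps, Python scripts to look and compute and a tool call to move; the robot and the scene stay as the last step left them, time stands still between calls to the robot, and variables do not carry over. Pictures are saved under pics/ and viewed, at most 14 in all, crops included, and the job is handed in when it is done.

Besides the shell and the picture viewer there is one more tool, called after "Emit:" by a JSON object that holds its "api" and its "payload". step_arm: Moves the arm, as the interface text tells. Shift numbers are shares of 5 cm and turn numbers shares of 60 degrees, none past 1 either way. Its arguments: {"type":"object","properties":{"plan":{"type":"array","items":{"type":"array","items":{"type":"number","minimum":-1,"maximum":1}}},"squeeze":{"type":"number"}},"required":["plan"]}

```bash
mkdir -p pics; cat > h.py <<'E'
import numpy as np, cv2, json
from cell import r
def snap(n):
    c=r.read_camera(n); c['f']=240/np.tan(np.radians(c['fov_y']/2)); return c
def ray(c,u,v):
    T=np.array(c['world_from_camera']); d=np.array([(u-c['cx'])/c['f'],-(v-c['cy'])/c['f'],-1.])
    return T[:3,3],T[:3,:3]@d
def onz(c,u,v,z):
    o,d=ray(c,u,v); return (o+d*(z-o[2])/d[2])[:2]
def proj(c,p):
    T=np.array(c['world_from_camera']); q=T[:3,:3].T@(np.array(p)-T[:3,3])
    return c['cx']+c['f']*q[0]/-q[2], c['cy']-c['f']*q[1]/-q[2]
E
python3 - <<'E'
from h import *
for n in('top','side'):
    c=snap(n); cv2.imwrite(f'pics/{n}0.png',c['color']); print(n,{k:v for k,v in c.items() if k!='color'})
print(r.sense())
E
```

```text
top {'fov_y': 49.3658723133135, 'cx': 326.43164344270343, 'cy': 229.5962977997544, 'world_from_camera': array([[-0.01341573,  0.99564978, -0.09220378,  0.4492528 ],
       [-0.99982962, -0.0145267 , -0.01138846, -0.00737337],
       [-0.01267833,  0.09203529,  0.99567503,  1.50005106],
       [ 0.        ,  0.        ,  0.        ,  1.        ]]), 'f': np.float64(522.2070337422376)}
side {'fov_y': 56.93622130485663, 'cx': 316.62345345508515, 'cy': 245.69195216391606, 'world_from_camera': array([[ 0.94181528,  0.20436491, -0.26686881,  0.2910532 ],
       [-0.33599628,  0.5948545 , -0.73024286, -0.78462262],
       [ 0.00951209,  0.77742081,  0.6289089 ,  0.73938367],
       [ 0.        ,  0.        ,  0.        ,  1.        ]]), 'f': np.float64(442.61230439914317)}
{'time_s': 0.1, 'joint_positions': array([63.05406934, 35.28218001, -0.72157726, 81.63095432,  0.46477139,
       63.21898343, -2.31396229]), 'qvel': array([-0.06496985, -0.12669299,  0.01937248, -0.26433469, -0.05726642,
        0.00248569,  0.05959427]), 'joint_torque': array([ 1.54075795e-03, -4.60040367e+01,  2.10083239e-01, -1.66243726e+01,
       -6.11802866e-02,  1.69582193e-02,  8.13774750e-05]), 'tcp_pos': array([ 0.27878539, -0.58640097,  0.21762125]), 'tcp_rot': array([-1.79870805e+02,  2.88372874e-03,  2.54313770e+01]), 'ft_force': array([ 0.07484721,  0.24240439, -1.06731055]), 'moment': array([ 0.02311565, -0.0052202 ,  0.01704608]), 'grasp_force': 0.0, 'finger_gap': 0.09282332764603421}
```

View pics/top0.png

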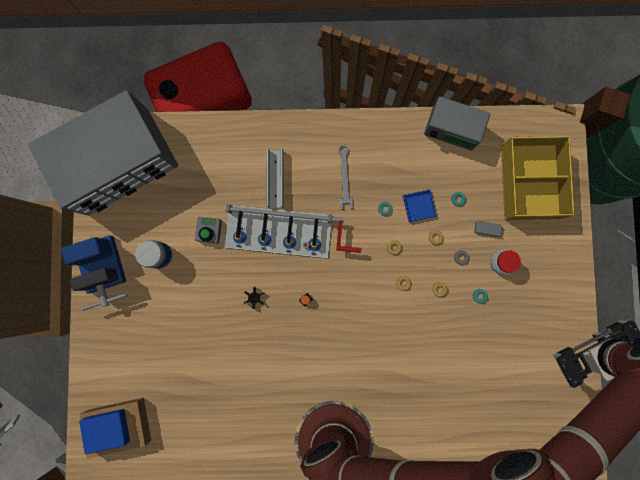

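View pics/side0.png

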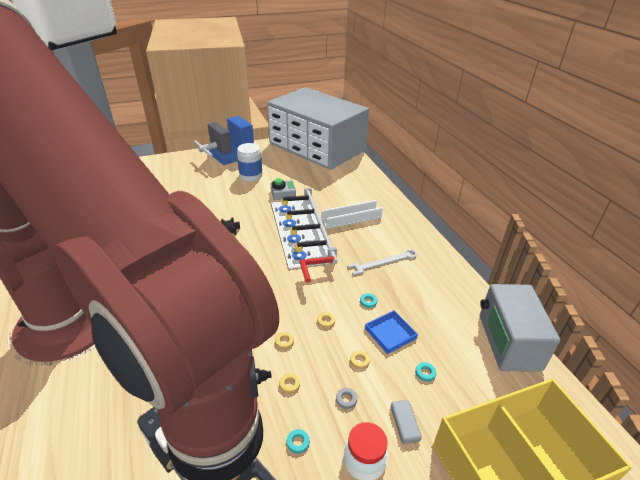

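The top view shows these ring candidates:
- **Bronze (wanted):** (394,247), (436,238), (404,284), (440,290)
- **Turquoise (not wanted):** (385,209), (458,199), (480,296)
- **Grey (not wanted):** (461,257)

The red lever handle is near (350,249), the tray at (420,206), the start button at (207,233), and the magnet is probably by (305,243). In the side view the lever is at (305,270).

```bash
cat >> h.py <<'E'
def blobs(c,lo,hi,roi,amin=8):
    h=cv2.cvtColor(c['color'],cv2.COLOR_BGR2HSV); m=cv2.inRange(h,np.array(lo),np.array(hi))
    k=np.zeros_like(m); x0,y0,x1,y1=roi; k[y0:y1,x0:x1]=255; m&=k
    n,l,s,ce=cv2.connectedComponentsWithStats(m)
    return [(int(s[i,4]),ce[i].round(2),s[i,:4]) for i in range(1,n) if s[i,4]>=amin],m
def crop(c,x0,y0,x1,y1,s,fn):
    cv2.imwrite(fn,cv2.resize(c['color'][y0:y1,x0:x1],None,fx=s,fy=s,interpolation=cv2.INTER_CUBIC))
E
python3 - <<'E'
from h import *
c=snap('top'); crop(c,190,180,490,310,2.6,'pics/c1.png')
h=cv2.cvtColor(c['color'],cv2.COLOR_BGR2HSV)
for u,v in((388,247),(430,238),(398,284),(434,290),(350,249),(420,206),(207,234),(455,257),(305,245),(239,237)):print((u,v),h[v-1:v+2,u-1:u+2].reshape(-1,3)[::4].tolist())
d=snap('side'); crop(d,250,160,450,310,4,'pics/c2.png')
for n,cc,roi in(('top',c,(330,210,370,260)),('side',d,(290,240,340,290))):
    print(n,blobs(cc,(0,150,80),(8,255,255),roi)[0])
E
```

```text
(388, 247) [[20, 136, 124], [20, 157, 140], [21, 142, 147]]
(430, 238) [[20, 144, 129], [20, 153, 150], [20, 153, 147]]
(398, 284) [[20, 151, 150], [21, 150, 151], [20, 144, 150]]
(434, 290) [[20, 155, 140], [21, 143, 152], [20, 145, 151]]
(350, 249) [[1, 209, 140], [1, 195, 144], [0, 211, 121]]
(420, 206) [[111, 174, 144], [110, 194, 139], [111, 195, 135]]
(207, 234) [[67, 144, 113], [66, 137, 117], [67, 162, 88]]
(455, 257) [[16, 81, 94], [101, 22, 93], [108, 14, 92]]
(305, 245) [[0, 176, 116], [2, 222, 117], [3, 99, 121]]
(239, 237) [[107, 66, 27], [21, 188, 61], [23, 146, 77]]
top [(185, array([344.51, 242.3 ]), array([336, 221,  25,  32], dtype=int32))]
side [(249, array([312.78, 264.92]), array([300, 257,  34,  25], dtype=int32))]
```

View pics/c1.png

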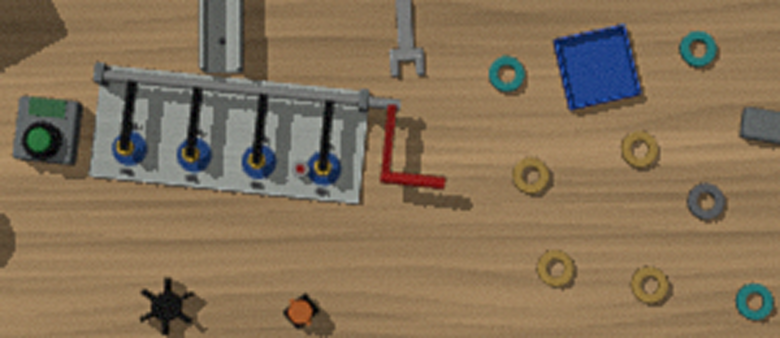

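View pics/c2.png

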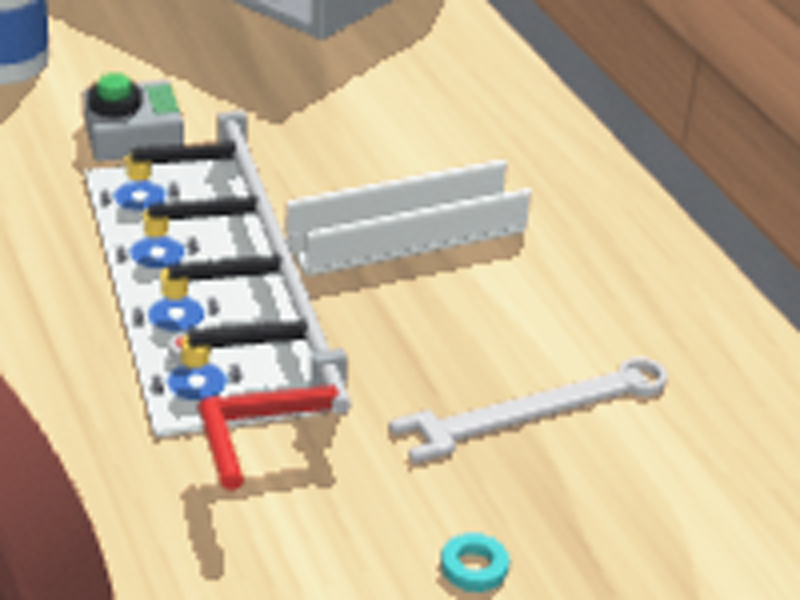

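The crops confirm the four bronze rings, with the turquoise and grey ones clearly different. The red spot of the magnet is at about (306,245) in the top view, beside the bay 1 disc. The lever handle's ends are at top (340,250) and (360,250.5), and at side (302,262) and (308,280).

```bash
cat >> h.py <<'E'
def tri(c,p,d,q):
    o1,a=ray(c,*p);o2,b=ray(d,*q)
    s=np.linalg.lstsq(np.stack([a,-b],1),o2-o1,rcond=None)[0]
    return ((o1+a*s[0])+(o2+b*s[1]))/2, np.linalg.norm(o1+a*s[0]-o2-b*s[1])
BRONZE=((17,110,80),(25,200,190))
def rings(c,roi=(365,190,500,315)):
    b,m=blobs(c,(17,105,80),(24,255,255),roi,1); h=[]
    h=cv2.findContours(cv2.morphologyEx(m,cv2.MORPH_CLOSE,np.ones((3,3))),cv2.RETR_EXTERNAL,cv2.CHAIN_APPROX_NONE)[0]
    return [(cv2.contourArea(k),cv2.minEnclosingCircle(k)) for k in h if cv2.contourArea(k)>60]
E
python3 - <<'E'
from h import *
c=snap('top'); d=snap('side')
for p,q in(((360.2,250.5),(308,280.5)),((340,249.8),(302.5,262.5)),((350,249.8),(305,271))): print('handle',tri(c,p,d,q))
print('hinge end',tri(c,(341,219.5),d,(333.5,258)))
for b in blobs(c,(100,90,60),(125,255,255),(220,215,335,260),10)[0]: print('blue',b[0],b[1],onz(c,*b[1],.006))
for b in blobs(c,(100,120,60),(125,255,255),(400,180,440,230),100)[0]: print('tray',b,onz(c,*b[1],.006))
for b in blobs(c,(55,100,60),(80,255,255),(195,220,220,245),10)[0]: print('btn',b,onz(c,*b[1],.048))
for b in blobs(c,(0,120,80),(5,255,255),(298,238,312,252),2)[0]: print('mag',b,onz(c,*b[1],.018))
for a,k in rings(c): print('ring',a,k,onz(c,*k[0],.010))
E
```

```text
handle (array([ 0.52559846, -0.08463043,  0.03940248]), np.float64(0.0024080491791979735))
handle (array([ 0.52938035, -0.0284571 ,  0.04647521]), np.float64(0.00530750874097197))
handle (array([ 0.52783255, -0.05603898,  0.04353474]), np.float64(0.0025977847581889844))
hinge end (array([ 0.61130326, -0.03170191,  0.04078404]), np.float64(0.0020442187906841635))
blue 79 [240.47 237.65] [0.5679604  0.25719428]
blue 79 [265.   239.99] [0.56020261 0.1865743 ]
blue 84 [289.57 242.6 ] [0.55168257 0.11598761]
blue 78 [314.62 245.14] [0.54336195 0.04417182]
tray (775, array([419.2 , 205.38]), array([403, 190,  33,  32], dtype=int32)) [ 0.65372795 -0.25832411]
btn (48, array([207.73, 221.77]), array([201, 220,  14,   5], dtype=int32)) [0.6106181  0.34185168]
btn (63, array([204.24, 233.19]), array([200, 229,   9,   9], dtype=int32)) [0.57860769 0.35140595]
mag (7, array([305.  , 244.29]), array([304, 243,   3,   3], dtype=int32)) [0.54541633 0.07110147]
ring 14535.0 ((431.5, 252.5), 90.57879638671875) [ 0.51739645 -0.28856647]
```

Emit:
{"api": "step_arm", "payload": {"plan": [[0.5,0.4,0.9,0,0.12],[0.5,0.4,0.9,0,0.12],[0.5,0.4,0.9,0,0.12],[0.5,0.4,0.9,0,0.12],[0.5,0.4,0.9,0,0.12],[0.5,0.4,0.9,0,0.12],[0.5,0.4,0.9,0,0.12],[0.5,0.4,0.9,0,0.12]], "squeeze": 25}}

```text
time_s: 1.3
tcp_pos: [0.4397, -0.2256, 0.2189]
tcp_rot: [180.0, 0.0, 83.3]
ft_force: [0.9, 0.2, -0.3]
finger_gap: 0.0465
grasp_force: 0.0
```

Emit:
{"api": "step_arm", "payload": {"plan": [[0.5,0.4,0.85,0,0],[0.5,0.4,0.85,0,0],[0.5,0.4,0.85,0,0],[0.5,0.4,0.85,0,0],[0.5,0,0,0,0],[0.5,0,0,0,0]]}}

```text
time_s: 2.05
tcp_pos: [0.5187, -0.0579, 0.2185]
tcp_rot: [-180.0, 0.1, 83.0]
ft_force: [0.2, -0.8, -0.2]
finger_gap: 0.0468
grasp_force: 0.0
```

Emit:
{"api": "step_arm", "payload": {"plan": [[0.5,0.16,-0.06,-0.8,0],[0.5,0,0,-0.8,0],[0.5,0,0,-0.8,0],[0.5,0,0,-0.8,0],[0.5,0,0,-0.65,0],[0.5,0,0,0,0],[0,0,0,0,0],[0,0,0,0,0]]}}

```text
time_s: 3.05
tcp_pos: [0.5282, -0.0606, 0.0277]
tcp_rot: [179.8, 0.0, 83.0]
ft_force: [-0.4, -0.1, -0.2]
finger_gap: 0.0312
grasp_force: 0.0
```

Emit:
{"api": "step_arm", "payload": {"plan": [[0,0,0,0,0],[0,0,0,0,0]]}}

```text
time_s: 3.3
tcp_pos: [0.5297, -0.0604, 0.0272]
tcp_rot: [179.7, -0.0, 83.0]
ft_force: [3.3, 0.1, -0.2]
finger_gap: 0.0131
grasp_force: 25.0
```

Emit:
{"api": "step_arm", "payload": {"plan": [[0,0.05,-0.006,0.275,0],[0,0.1,-0.01,0.26,0],[0,0.14,-0.016,0.24,0],[0,0.18,-0.02,0.21,0],[0,0.215,-0.025,0.175,0],[0,0.24,-0.03,0.135,0],[0,0,0,0,0]]}}

```text
time_s: 4.18
tcp_pos: [0.5593, -0.064, 0.0903]
tcp_rot: [-178.2, 0.2, 83.1]
ft_force: [-18.9, 2.9, 18.1]
finger_gap: 0.0129
grasp_force: 25.0
```

Emit:
{"api": "step_arm", "payload": {"plan": [[0,0.26,-0.03,0.09,0],[0,0.275,-0.03,0.045,0],[0,0.28,-0.03,0,0],[0,0.275,-0.03,-0.055,0],[0,0,0,0,0],[0,0,0,0,0]]}}

```text
time_s: 4.92
tcp_pos: [0.6294, -0.0722, 0.0975]
tcp_rot: [179.8, 0.1, 83.0]
ft_force: [0.5, -1.5, 6.1]
finger_gap: 0.013
grasp_force: 25.0
```

Emit:
{"api": "step_arm", "payload": {"plan": [[0.5,0,0,0,0],[0.5,0,0,0,0],[0.5,0,0,0,0],[0.5,0,0,0.6,0],[0.5,0,0,0.9,0],[0.5,-0.3,-0.9,0.4,0],[0.5,-0.6,-0.9,0,0],[0.5,-0.6,-0.9,0,0]]}}

```text
time_s: 5.92
tcp_pos: [0.5519, -0.2075, 0.19]
tcp_rot: [-180.0, 0.0, 83.1]
ft_force: [-0.0, -0.1, -0.2]
finger_gap: 0.0464
grasp_force: 0.0
```

Emit:
{"api": "step_arm", "payload": {"plan": [[0.5,-0.3,-0.9,0,-0.17],[0.5,0,-0.9,0,-0.17],[0.5,0,-0.9,0,-0.17],[0.5,0,-0.6,0,-0.17],[0.5,0,0,0,0],[0.5,0,0,0,0]]}}

```text
time_s: 6.68
tcp_pos: [0.5382, -0.3692, 0.1895]
tcp_rot: [-179.9, -0.1, 42.5]
ft_force: [-0.1, -0.2, 0.5]
finger_gap: 0.0463
grasp_force: 0.0
```

```bash
python3 - <<'E'
from h import *
c=snap('top'); crop(c,190,180,490,310,2.6,'pics/c3.png')
for b in blobs(c,(100,90,60),(125,255,255),(220,215,335,260),10)[0]: print('blue',b[0],b[1],onz(c,*b[1],.006))
for b in blobs(c,(0,120,80),(5,255,255),(298,238,312,252),2)[0]: print('mag',b,onz(c,*b[1],.018))
h=cv2.cvtColor(c['color'],cv2.COLOR_BGR2HSV)
for u,v in((380,260),(420,260),(460,280),(410,270)): print(h[v,u])
for smin in(125,135):
  for b in blobs(c,(17,smin,80),(24,255,200),(365,190,500,315),20)[0]: print('ring',b,onz(c,*b[1],.010))
E
```

```text
blue 118 [239.42 236.84] [0.57034031 0.26022433]
blue 118 [264.15 239.13] [0.56271457 0.18901356]
blue 117 [289.14 241.79] [0.55402935 0.11720663]
blue 114 [314.23 244.23] [0.54599048 0.04526059]
mag (6, array([305. , 244.5]), array([304, 244,   3,   2], dtype=int32)) [0.54481805 0.07110724]
[ 18 104 162]
[ 17 107 160]
[ 17 106 168]
[ 16 104 152]
ring (117, array([435.48, 236.77]), array([429, 230,  14,  14], dtype=int32)) [ 0.5621332  -0.30133062]
ring (123, array([393.69, 247.2 ]), array([387, 241,  14,  14], dtype=int32)) [ 0.53402029 -0.18148328]
ring (117, array([403.26, 282.69]), array([397, 276,  14,  14], dtype=int32)) [ 0.43297537 -0.20601563]
ring (125, array([439.47, 289.35]), array([433, 282,  14,  15], dtype=int32)) [ 0.41288172 -0.30772443]
ring (99, array([435.36, 236.91]), array([429, 231,  14,  13], dtype=int32)) [ 0.56173745 -0.30097594]
ring (106, array([393.71, 247.13]), array([387, 241,  14,  13], dtype=int32)) [ 0.53421931 -0.18154527]
ring (105, array([403.26, 282.83]), array([397, 276,  14,  14], dtype=int32)) [ 0.43258077 -0.206005  ]
ring (115, array([439.32, 289.28]), array([433, 283,  14,  14], dtype=int32)) [ 0.41308394 -0.30730792]
```

View pics/c3.png

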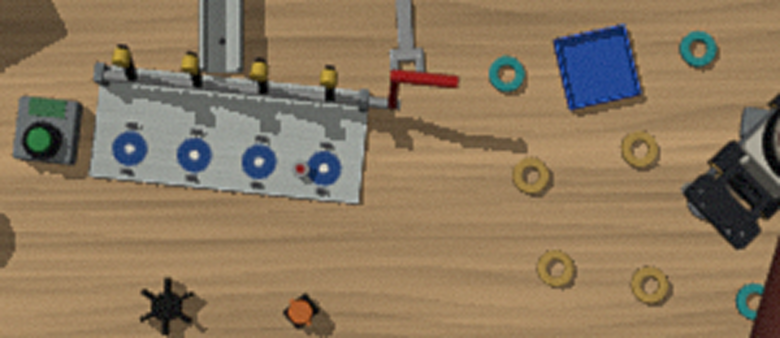

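Emit:
{"api": "step_arm", "payload": {"plan": [[0.45,0,0.9,0,-0.16],[0.45,0,0.9,0,-0.16],[0.45,0,0.9,0,-0.16],[0.45,0,0.9,0,-0.16],[0.45,0.04,0.9,0,-0.16],[0.45,0.05,0.9,0,-0.017],[0.45,0.05,0.9,0,0],[0.45,0,0.9,0,0]]}}

```text
time_s: 7.72
tcp_pos: [0.5443, -0.0077, 0.1902]
tcp_rot: [-179.9, -0.0, -6.5]
ft_force: [0.1, 0.2, 0.2]
finger_gap: 0.042
grasp_force: 0.0
```

Emit:
{"api": "step_arm", "payload": {"plan": [[0.45,0,0.9,0,0],[0.45,0,0.7,-0.8,0],[0.45,0,0,-0.8,0],[0.45,0,0,-0.4,0],[0.45,0,0,0,0],[0.45,0,0,0,0]]}}

```text
time_s: 8.48
tcp_pos: [0.5453, 0.0696, 0.0909]
tcp_rot: [-179.9, -0.1, -6.7]
ft_force: [-0.3, 0.5, 0.1]
finger_gap: 0.0416
grasp_force: 0.0
```

Emit:
{"api": "step_arm", "payload": {"plan": [[0.45,0,0.03,-0.6,0],[0.45,0,0,-0.6,0],[0.45,0,0,-0.42,0],[0.45,0,0,0,0],[0,0,0,0,0],[0,0,0,0,0],[0,0,0,0,0],[0,0,0,0,0]]}}

```text
time_s: 9.48
tcp_pos: [0.5456, 0.0703, 0.0099]
tcp_rot: [-180.0, -0.1, -6.8]
ft_force: [-0.4, -0.2, 7.2]
finger_gap: 0.0195
grasp_force: 25.0
```

Emit:
{"api": "step_arm", "payload": {"plan": [[0,0,0,0.5,0],[0,0,0,0.8,0],[0,0,-0.3,0.9,0],[0,0,-0.8,0.9,0],[0,0.1,-0.8,0.2,0],[0,0.2,-0.8,0,0],[0,0.2,-0.8,0,0],[0,0.3,-0.8,0,0]]}}

```text
time_s: 10.48
tcp_pos: [0.5845, -0.1461, 0.1738]
tcp_rot: [-180.0, 0.0, -6.8]
ft_force: [-0.1, -0.3, -0.7]
finger_gap: 0.019
grasp_force: 25.0
```

Emit:
{"api": "step_arm", "payload": {"plan": [[0,0.4,-0.6,0,0],[0,0.5,-0.8,0,0],[0,0.4,-0.8,0,0],[0,0.1,-0.04,-0.3,0],[0,0,0,-0.8,0],[0,0,0,-0.8,0],[0,0,0,-0.6,0],[0,0,0,0,0]]}}

```text
time_s: 11.48
tcp_pos: [0.6521, -0.2543, 0.0452]
tcp_rot: [-179.8, 0.5, -6.7]
ft_force: [-0.8, -0.0, -0.2]
finger_gap: 0.0192
grasp_force: 25.0
```

Emit:
{"api": "step_arm", "payload": {"plan": [[0,0,-0.06,-0.4,0],[0,0,0,-0.28,0],[0,0,0,0,0],[0.3,0,0,0,0],[0.3,0,0,0,0],[0.3,0,0,0.6,0],[0.3,0,0,0.8,0],[0.5,0,0,0.6,0]]}}

```text
time_s: 12.48
tcp_pos: [0.6557, -0.2602, 0.1176]
tcp_rot: [180.0, -0.2, -6.8]
ft_force: [-0.3, -0.7, 0.1]
finger_gap: 0.0339
grasp_force: 0.0
```

```bash
cat > m.py <<'E'
from h import *
T=r.sense()['tcp_pos']
c=snap('top')
for b in blobs(c,(17,125,80),(24,255,220),(200,190,500,315),40)[0]:
    # ring centre = centre of the bounding ellipse of the mask
    print('ring',b[0],b[1],b[2][2:],'z10',onz(c,*b[1],.010).round(4),'z16',onz(c,*b[1],.016).round(4))
for b in blobs(c,(0,120,80),(6,255,255),(400,180,440,230),2)[0]: print('mag',b,onz(c,*b[1],.015))
print(T, r.sense()['time_s'])
E
python3 m.py
```

```text
ring 41 [289.02 206.71] [7 7] z10 [0.655  0.1165] z16 [0.6542 0.116 ]
ring 41 [315.9  209.41] [7 7] z10 [0.646  0.0392] z16 [0.6452 0.039 ]
ring 115 [393.74 247.16] [14 14] z10 [ 0.5341 -0.1816] z16 [ 0.5338 -0.1809]
ring 61 [400.25 281.66] [ 9 14] z10 [ 0.436  -0.1976] z16 [ 0.436  -0.1968]
mag (24, array([437.08, 182.96]), array([434, 180,   6,   7], dtype=int32)) [ 0.71664185 -0.30997849]
mag (3, array([438.67, 187.67]), array([438, 187,   2,   2], dtype=int32)) [ 0.70288926 -0.31407877]
mag (240, array([435.08, 215.  ]), array([427, 192,  13,  38], dtype=int32)) [ 0.62410818 -0.30123696]
[ 0.65570114 -0.26018193  0.11756044] 12.525
```

Emit:
{"api": "step_arm", "payload": {"plan": [[0.6,-0.6,0.4,0,0],[0.6,-0.8,0.5,0,0],[0.6,-0.8,0.5,0,0],[0.6,-0.23,0.17,0,0],[0.6,0,0,-0.6,0],[0.6,0,0,-0.6,0],[0.6,0,0,-0.5,0],[0.6,0,0,0,0]]}}

```text
time_s: 13.52
tcp_pos: [0.5322, -0.1809, 0.0287]
tcp_rot: [-180.0, 0.2, -6.8]
ft_force: [0.3, -0.3, 0.1]
finger_gap: 0.0557
grasp_force: 0.0
```

Emit:
{"api": "step_arm", "payload": {"plan": [[0.6,0.03,-0.01,-0.3,0],[0.6,0,0,-0.18,0],[0.6,0,0,0,0],[0.6,0,0,0,0]]}}

```text
time_s: 14.02
tcp_pos: [0.5351, -0.1819, 0.0062]
tcp_rot: [180.0, -0.0, -6.8]
ft_force: [0.1, -0.3, 0.2]
finger_gap: 0.0563
grasp_force: 0.0
```

Emit:
{"api": "step_arm", "payload": {"plan": [[0,0,0,-0.02,0],[0,0,0,0,0],[0,0,0,0,0],[0,0,0,0,0],[0,0,0,0.4,0],[0,0,0,0.6,0],[0,0,0,0.4,0],[0,0,0,0,0]]}}

```text
time_s: 15.02
tcp_pos: [0.5359, -0.1823, 0.0762]
tcp_rot: [180.0, -0.2, -6.8]
ft_force: [0.3, -0.1, -1.0]
finger_gap: 0.0385
grasp_force: 25.0
```

Emit:
{"api": "step_arm", "payload": {"plan": [[0,0,0.6,0,0],[0,0.05,0.8,0,0],[0,0.05,0.8,0,0],[0,0.05,0.8,0,0],[0,0.05,0.8,0,0],[0,0.04,0.7,0,0],[0,0,0,0,0],[0,0,0,0,0]]}}

```text
time_s: 16.02
tcp_pos: [0.5462, 0.0419, 0.074]
tcp_rot: [179.9, 0.1, -6.8]
ft_force: [0.4, 0.1, -1.4]
finger_gap: 0.039
grasp_force: 25.0
```

Emit:
{"api": "step_arm", "payload": {"plan": [[0,0.01,0.065,-0.5,0],[0,0,0,-0.4,0],[0,0,0,-0.2,0],[0,0,0,-0.08,0],[0,0,0,0,0],[0,0,0,0,0]]}}

```text
time_s: 16.77
tcp_pos: [0.5479, 0.0463, 0.0165]
tcp_rot: [-180.0, -0.1, -6.8]
ft_force: [0.4, -0.4, 0.2]
finger_gap: 0.0385
grasp_force: 25.0
```

Emit:
{"api": "step_arm", "payload": {"plan": [[0,-0.015,-0.015,-0.05,0],[0,0,0,-0.03,0],[0,0,0,0,0],[0,0,0,0,0]]}}

```text
time_s: 17.27
tcp_pos: [0.5466, 0.0457, 0.0119]
tcp_rot: [-180.0, -0.0, -6.8]
ft_force: [-0.3, 0.8, -1.0]
finger_gap: 0.0384
grasp_force: 25.0
```

Emit:
{"api": "step_arm", "payload": {"plan": [[0.53,0,0,-0.01,0],[0.53,0,0,0,0],[0.53,0,0,0,0],[0.53,0,0,0.5,0],[0.53,0,0,0.8,0],[0.53,-0.3,-0.8,0.2,0],[0.6,-0.3,-0.9,0,0],[0.6,-0.3,-0.9,0,0]]}}

```text
time_s: 18.27
tcp_pos: [0.5014, -0.0856, 0.0868]
tcp_rot: [180.0, -0.1, -6.8]
ft_force: [-0.2, 0.1, -0.1]
finger_gap: 0.0555
grasp_force: 0.0
```

```bash
cat >> m.py <<'E'
g=cv2.cvtColor(c['color'],cv2.COLOR_BGR2GRAY)
import sys
if len(sys.argv)>1: crop(c,190,180,490,310,2.6,sys.argv[1])
E
python3 m.py pics/c4.png
```

```text
ring 42 [316.02 209.21] [7 7] z10 [0.6466 0.0388] z16 [0.6458 0.0386]
ring 117 [435.43 237.06] [14 14] z10 [ 0.5613 -0.3012] z16 [ 0.5609 -0.3   ]
ring 93 [314.68 244.13] [14 13] z10 [0.546  0.0438] z16 [0.5456 0.0436]
ring 118 [403.21 282.67] [14 14] z10 [ 0.433  -0.2059] z16 [ 0.4331 -0.2051]
ring 111 [439.59 289.32] [14 14] z10 [ 0.413  -0.3081] z16 [ 0.4131 -0.3069]
mag (8, array([420.88, 204.88]), array([420, 204,   3,   3], dtype=int32)) [ 0.65386621 -0.26165256]
[ 0.50136777 -0.08555529  0.086829  ] 18.325
```

View pics/c4.png

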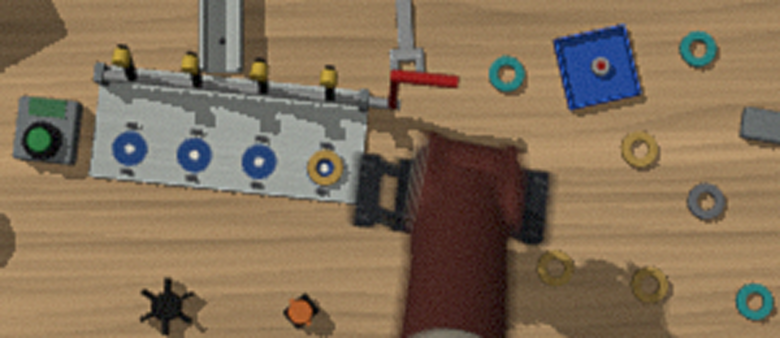

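The picture shows the magnet in the tray at (601,66) in the crop, and the washer centred on the bay 1 disc at (325,168). Next I take the bronze washer at top (403,283).

Emit:
{"api": "step_arm", "payload": {"plan": [[0.6,-0.4,-0.7,0,0],[0.6,-0.5,-0.9,0,0],[0.6,-0.46,-0.8,0,0],[0.6,0,0,-0.4,0],[0.6,0,0,-0.6,0],[0.6,0,0,-0.3,0],[0.6,0,0,0,0],[0.6,0,0,0,0]]}}

```text
time_s: 19.32
tcp_pos: [0.4342, -0.2044, 0.022]
tcp_rot: [180.0, -0.1, -6.8]
ft_force: [-0.5, -0.8, -0.7]
finger_gap: 0.0559
grasp_force: 0.0
```

Emit:
{"api": "step_arm", "payload": {"plan": [[0.6,-0.02,-0.03,-0.2,0],[0.6,0,0,-0.13,0],[0.6,0,0,0,0],[0.6,0,0,0,0]]}}

```text
time_s: 19.82
tcp_pos: [0.4327, -0.2059, 0.0049]
tcp_rot: [-180.0, -0.0, -6.8]
ft_force: [0.0, 0.1, -0.0]
finger_gap: 0.0562
grasp_force: 0.0
```

Emit:
{"api": "step_arm", "payload": {"plan": [[0,0,0,0,0],[0,0,0,0,0],[0,0,0,0,0],[0,0,0,0,0],[0,0,0,0.4,0],[0,0,0,0.6,0],[0,0,0,0.5,0],[0,0,0,0,0]]}}

```text
time_s: 20.82
tcp_pos: [0.4337, -0.2064, 0.0812]
tcp_rot: [179.9, -0.2, -6.8]
ft_force: [-0.0, 0.5, -0.5]
finger_gap: 0.0385
grasp_force: 25.0
```

Emit:
{"api": "step_arm", "payload": {"plan": [[0,0.2,0.5,0,0],[0,0.3,0.9,0,0],[0,0.3,0.9,0,0],[0,0.3,0.9,0,0],[0,0.4,0.9,0,0],[0,0.5,0.9,0,0],[0,0.4,0.9,0,0],[0,0,0.5,0,0]]}}

```text
time_s: 21.82
tcp_pos: [0.553, 0.1177, 0.0782]
tcp_rot: [-179.9, 0.0, -6.6]
ft_force: [0.6, -0.3, -0.3]
finger_gap: 0.0386
grasp_force: 25.0
```

Emit:
{"api": "step_arm", "payload": {"plan": [[0,0,0,0,0],[0,0,0,0,0]]}}

```text
time_s: 22.08
tcp_pos: [0.5519, 0.1119, 0.079]
tcp_rot: [179.9, 0.1, -6.9]
ft_force: [-0.3, 0.2, -0.9]
finger_gap: 0.0388
grasp_force: 25.0
```

Emit:
{"api": "step_arm", "payload": {"plan": [[0,0.03,0.07,-0.5,0],[0,0,0,-0.4,0],[0,0,0,-0.3,0],[0,0,0,-0.1,0],[0,0,0,0,0],[0,0,0,0,0],[0,0,0,0,0]]}}

```text
time_s: 22.95
tcp_pos: [0.5546, 0.1178, 0.0155]
tcp_rot: [-180.0, -0.1, -6.8]
ft_force: [0.3, 0.8, 0.1]
finger_gap: 0.0386
grasp_force: 25.0
```

Emit:
{"api": "step_arm", "payload": {"plan": [[0,-0.01,-0.01,-0.05,0],[0,0,0,-0.04,0],[0,0,0,0,0],[0,0,0,0,0],[0.53,0,0,0,0],[0.53,0,0,0,0],[0.53,0,0,0,0]]}}

```text
time_s: 23.82
tcp_pos: [0.5535, 0.1172, 0.0101]
tcp_rot: [180.0, 0.0, -6.8]
ft_force: [0.0, -0.4, 0.1]
finger_gap: 0.049
grasp_force: 0.0
```

Emit:
{"api": "step_arm", "payload": {"plan": [[0.53,0,0,0.5,0],[0.53,0,0,0.8,0],[0.53,-0.3,-0.8,0.2,0],[0.6,-0.3,-0.9,0,0],[0.6,0,-0.9,0,0],[0.6,0,-0.9,0,0],[0.6,0,-0.9,0,0],[0.6,0,0,0,0]]}}

```text
time_s: 24.82
tcp_pos: [0.523, -0.1084, 0.0854]
tcp_rot: [179.8, -0.0, -7.3]
ft_force: [-0.1, -0.1, -0.9]
finger_gap: 0.0559
grasp_force: 0.0
```

```bash
python3 m.py
```

```text
ring 41 [289.   206.71] [7 7] z10 [0.655  0.1166] z16 [0.6542 0.1161]
ring 41 [315.93 209.41] [7 7] z10 [0.646  0.0391] z16 [0.6452 0.0389]
ring 121 [435.51 236.98] [14 15] z10 [ 0.5615 -0.3014] z16 [ 0.5611 -0.3002]
ring 92 [289.57 241.97] [14 13] z10 [0.5532 0.1156] z16 [0.5528 0.1151]
ring 93 [314.68 244.13] [14 13] z10 [0.546  0.0438] z16 [0.5456 0.0436]
ring 112 [439.36 289.12] [14 14] z10 [ 0.4135 -0.3074] z16 [ 0.4137 -0.3062]
mag (8, array([420.88, 204.88]), array([420, 204,   3,   3], dtype=int32)) [ 0.65386621 -0.26165256]
[ 0.52301657 -0.10840541  0.08542238] 24.875
```

Emit:
{"api": "step_arm", "payload": {"plan": [[0.6,-0.4,-0.7,0,0],[0.6,-0.5,-0.9,0,0],[0.6,-0.5,-0.9,0,0],[0.6,-0.5,-0.9,0,0],[0.6,-0.29,-0.58,-0.4,0],[0.6,0,0,-0.6,0],[0.6,0,0,-0.27,0],[0.6,0,0,0,0]]}}

```text
time_s: 25.88
tcp_pos: [0.4146, -0.2999, 0.0212]
tcp_rot: [-179.9, 0.1, -6.6]
ft_force: [-0.6, -0.0, 0.0]
finger_gap: 0.0557
grasp_force: 0.0
```

Emit:
{"api": "step_arm", "payload": {"plan": [[0.6,0,0,0,0],[0.6,0,0,0,0]]}}

```text
time_s: 26.12
tcp_pos: [0.415, -0.3018, 0.0228]
tcp_rot: [180.0, -0.1, -6.7]
ft_force: [-0.2, 0.0, 0.4]
finger_gap: 0.0555
grasp_force: 0.0
```

Emit:
{"api": "step_arm", "payload": {"plan": [[0.6,-0.03,-0.11,-0.1,0],[0.6,0,0,-0.15,0],[0.6,0,0,-0.09,0],[0.6,0,0,0,0],[0.6,0,0,0,0]]}}

```text
time_s: 26.75
tcp_pos: [0.4127, -0.3073, 0.0048]
tcp_rot: [-180.0, 0.0, -6.8]
ft_force: [0.3, -0.1, -0.6]
finger_gap: 0.0556
grasp_force: 0.0
```

Emit:
{"api": "step_arm", "payload": {"plan": [[0,0,0,0,0],[0,0,0,0,0],[0,0,0,0,0],[0,0,0,0,0],[0,0,0,0.4,0],[0,0,0,0.6,0],[0,0,0,0.5,0],[0,0,0,0,0]]}}

```text
time_s: 27.75
tcp_pos: [0.4136, -0.3082, 0.0813]
tcp_rot: [179.9, -0.2, -6.8]
ft_force: [0.4, 0.4, -1.7]
finger_gap: 0.0388
grasp_force: 25.0
```

Emit:
{"api": "step_arm", "payload": {"plan": [[0,0.3,0.5,0,0],[0,0.3,0.9,0,0],[0,0.3,0.9,0,0],[0,0.3,0.9,0,0],[0,0.3,0.9,0,0],[0,0.3,0.9,0,0],[0,0.3,0.9,0,0],[0,0.3,0.9,0,0]]}}

```text
time_s: 28.75
tcp_pos: [0.5321, 0.034, 0.0784]
tcp_rot: [180.0, 0.1, -6.8]
ft_force: [1.5, 0.1, -0.2]
finger_gap: 0.0389
grasp_force: 25.0
```

Emit:
{"api": "step_arm", "payload": {"plan": [[0,0.2,0.9,0,0],[0,0.2,0.9,0,0],[0,0.15,0.9,0,0],[0,0,0.4,0,0],[0,0,0,0,0],[0,0,0,0,0],[0,0,0,0,0]]}}

```text
time_s: 29.62
tcp_pos: [0.5603, 0.1847, 0.08]
tcp_rot: [179.9, -0.0, -7.0]
ft_force: [-0.8, 0.6, -0.9]
finger_gap: 0.0388
grasp_force: 25.0
```

Emit:
{"api": "step_arm", "payload": {"plan": [[0,0.04,0.09,-0.5,0],[0,0,0,-0.4,0],[0,0,0,-0.3,0],[0,0,0,-0.1,0],[0,0,0,0,0],[0,0,0,0,0],[0,0,0,0,0]]}}

```text
time_s: 30.5
tcp_pos: [0.5625, 0.1923, 0.0156]
tcp_rot: [-180.0, -0.1, -6.8]
ft_force: [0.1, -0.2, -1.9]
finger_gap: 0.0383
grasp_force: 25.0
```

Emit:
{"api": "step_arm", "payload": {"plan": [[0,0,-0.035,-0.05,0],[0,0,0,-0.04,0],[0,0,0,0,0],[0,0,0,0,0]]}}

```text
time_s: 31.0
tcp_pos: [0.5622, 0.19, 0.011]
tcp_rot: [180.0, -0.0, -6.8]
ft_force: [-1.3, -1.5, 5.1]
finger_gap: 0.0388
grasp_force: 25.0
```

Emit:
{"api": "step_arm", "payload": {"plan": [[0.53,0,0,0,0],[0.53,0,0,0,0],[0.53,0,0,0,0],[0.53,0,0,0.5,0],[0.53,0,0,0.8,0],[0.53,-0.1,-0.6,0.2,0],[0.6,-0.1,-0.9,0,0],[0.6,0,-0.9,0,0]]}}

```text
time_s: 32.0
tcp_pos: [0.5518, 0.0696, 0.0856]
tcp_rot: [-180.0, -0.0, -6.7]
ft_force: [0.4, -0.1, 0.3]
finger_gap: 0.0559
grasp_force: 0.0
```

Emit:
{"api": "step_arm", "payload": {"plan": [[0.6,0,-0.9,0,0],[0.6,0,-0.9,0,0],[0.6,0,-0.9,0,0],[0.6,0,-0.9,0,0],[0.6,0,0,0,0],[0.6,0,0,0,0]]}}

```text
time_s: 32.75
tcp_pos: [0.5521, -0.1086, 0.0852]
tcp_rot: [-179.9, 0.0, -6.8]
ft_force: [-0.7, 0.1, -0.3]
finger_gap: 0.0558
grasp_force: 0.0
```

```bash
python3 m.py
```

```text
ring 42 [289.02 206.79] [7 7] z10 [0.6548 0.1165] z16 [0.6539 0.116 ]
ring 43 [316.  209.4] [7 7] z10 [0.646  0.0389] z16 [0.6452 0.0387]
ring 119 [435.49 236.94] [14 15] z10 [ 0.5616 -0.3013] z16 [ 0.5612 -0.3002]
ring 93 [264.09 239.31] [13 13] z10 [0.5619 0.1887] z16 [0.5614 0.1879]
ring 92 [289.57 241.97] [14 13] z10 [0.5532 0.1156] z16 [0.5528 0.1151]
ring 94 [314.64 244.12] [14 13] z10 [0.546  0.0439] z16 [0.5456 0.0437]
mag (8, array([420.88, 204.88]), array([420, 204,   3,   3], dtype=int32)) [ 0.65386621 -0.26165256]
[ 0.55207325 -0.1086145   0.08517385] 32.8
```

Emit:
{"api": "step_arm", "payload": {"plan": [[0.6,0.1,-0.7,0,0],[0.6,0.09,-0.9,0,0],[0.6,0,-0.9,0,0],[0.6,0,-0.9,0,0],[0.6,0,-0.45,-0.4,0],[0.6,0,0,-0.6,0],[0.6,0,0,-0.26,0],[0.6,0,0,0,0]]}}

```text
time_s: 33.8
tcp_pos: [0.5618, -0.2998, 0.0215]
tcp_rot: [-179.9, 0.1, -6.6]
ft_force: [-0.7, 0.0, -0.7]
finger_gap: 0.056
grasp_force: 0.0
```

Emit:
{"api": "step_arm", "payload": {"plan": [[0.6,0,0,0,0],[0.6,0,0,0,0]]}}

```text
time_s: 34.05
tcp_pos: [0.5625, -0.3021, 0.0236]
tcp_rot: [180.0, -0.1, -6.8]
ft_force: [0.0, 0.2, -0.2]
finger_gap: 0.0558
grasp_force: 0.0
```

Emit:
{"api": "step_arm", "payload": {"plan": [[0.6,-0.015,0.01,-0.1,0],[0.6,0,0,-0.15,0],[0.6,0,0,-0.11,0],[0.6,0,0,0,0],[0.6,0,0,0,0]]}}

```text
time_s: 34.67
tcp_pos: [0.5609, -0.3017, 0.0043]
tcp_rot: [-180.0, -0.0, -6.8]
ft_force: [-0.1, -0.1, 0.4]
finger_gap: 0.0559
grasp_force: 0.0
```

Emit:
{"api": "step_arm", "payload": {"plan": [[0,0,0,0,0],[0,0,0,0,0],[0,0,0,0,0],[0,0,0,0,0],[0,0,0,0.4,0],[0,0,0,0.6,0],[0,0,0,0.5,0],[0,0,0,0,0]]}}

```text
time_s: 35.67
tcp_pos: [0.5626, -0.3028, 0.0826]
tcp_rot: [179.9, -0.3, -6.8]
ft_force: [0.2, 0.4, -1.7]
finger_gap: 0.0387
grasp_force: 25.0
```

Emit:
{"api": "step_arm", "payload": {"plan": [[0,0,0.5,0,0],[0,0,0.9,0,0],[0,0,0.9,0,0],[0,0,0.9,0,0],[0,0,0.9,0,0],[0,0,0.9,0,0],[0,0,0.9,0,0],[0,0,0.9,0,0]]}}

```text
time_s: 36.67
tcp_pos: [0.5601, 0.0398, 0.0787]
tcp_rot: [180.0, 0.1, -6.8]
ft_force: [0.2, -0.2, -0.5]
finger_gap: 0.0391
grasp_force: 25.0
```

Emit:
{"api": "step_arm", "payload": {"plan": [[0,0.05,0.9,0,0],[0,0.05,0.9,0,0],[0,0.08,0.9,0,0],[0,0,0.9,0,0],[0,0,0.75,0,0],[0,0,0,0,0],[0,0,0,0,0],[0,0,0,0,0]]}}

```text
time_s: 37.67
tcp_pos: [0.5701, 0.2534, 0.0791]
tcp_rot: [179.9, 0.0, -7.0]
ft_force: [-0.1, 0.2, -1.0]
finger_gap: 0.0391
grasp_force: 25.0
```

Emit:
{"api": "step_arm", "payload": {"plan": [[0,0,0.1,-0.5,0],[0,0,0,-0.4,0],[0,0,0,-0.3,0],[0,0,0,-0.1,0],[0,0,0,0,0],[0,0,0,0,0],[0,0,0,0,0]]}}

```text
time_s: 38.55
tcp_pos: [0.5703, 0.2611, 0.0151]
tcp_rot: [-180.0, -0.1, -6.8]
ft_force: [-0.1, -0.2, -0.9]
finger_gap: 0.0387
grasp_force: 25.0
```

Emit:
{"api": "step_arm", "payload": {"plan": [[0,0,0,-0.05,0],[0,0,0,-0.03,0],[0,0,0,0,0],[0,0,0,0,0],[0.53,0,0,0,0],[0.53,0,0,0,0],[0.53,0,0,0,0],[0.53,0,0,0.5,0]]}}

```text
time_s: 39.55
tcp_pos: [0.5682, 0.2602, 0.0337]
tcp_rot: [179.9, 0.2, -6.8]
ft_force: [0.4, 0.2, 0.6]
finger_gap: 0.0494
grasp_force: 0.0
```

Emit:
{"api": "step_arm", "payload": {"plan": [[0.53,0,0,0.9,0],[0.53,-0.1,-0.7,0.8,0],[0.5,-0.2,-0.9,0.5,0],[0.5,-0.1,-0.9,0.5,0],[0.5,0,-0.9,0,0.16],[0.5,0,-0.9,0,0.16],[0.5,0,-0.9,0,0.16],[0.5,0,-0.9,0,0.16]]}}

```text
time_s: 40.55
tcp_pos: [0.5498, -0.0456, 0.1705]
tcp_rot: [180.0, -0.0, 31.9]
ft_force: [0.1, 0.9, 0.2]
finger_gap: 0.0465
grasp_force: 0.0
```

Emit:
{"api": "step_arm", "payload": {"plan": [[0.5,0,-0.9,0,0.16],[0.5,0,-0.9,0,0.16],[0.5,0,-0.9,0,0.16],[0.5,0,-0.5,0,0.16],[0.5,0,0,0,0.16],[0.5,0,0,0,0.06],[0.5,0,0,0,0]]}}

```text
time_s: 41.42
tcp_pos: [0.5496, -0.2044, 0.1702]
tcp_rot: [-180.0, -0.0, 83.1]
ft_force: [0.3, -0.3, -0.0]
finger_gap: 0.0468
grasp_force: 0.0
```

```bash
python3 m.py pics/c5.png; python3 - <<'E'
from h import *
c=snap('top')
b=blobs(c,(0,150,80),(8,255,255),(335,200,372,230))[0]; print(b, [onz(c,*x[1],.115) for x in b])
E
```

```text
ring 41 [289.07 206.56] [7 6] z10 [0.6554 0.1164] z16 [0.6546 0.1159]
ring 41 [315.9  209.15] [7 7] z10 [0.6467 0.0392] z16 [0.646 0.039]
ring 93 [239.42 236.95] [14 13] z10 [0.5697 0.2595] z16 [0.5692 0.2584]
ring 93 [264.09 239.31] [13 13] z10 [0.5619 0.1887] z16 [0.5614 0.1879]
ring 90 [289.47 242.02] [14 13] z10 [0.5531 0.1159] z16 [0.5527 0.1154]
ring 93 [314.68 244.13] [14 13] z10 [0.546  0.0438] z16 [0.5456 0.0436]
mag (84, array([421.83, 219.21]), array([418, 208,   8,  22], dtype=int32)) [ 0.61257561 -0.26311929]
mag (2, array([428.5, 209.5]), array([428, 209,   2,   2], dtype=int32)) [ 0.64021629 -0.28298863]
mag (155, array([432.38, 220.65]), array([427, 211,  13,  19], dtype=int32)) [ 0.60799733 -0.29302591]
mag (7, array([435.71, 211.14]), array([434, 210,   5,   3], dtype=int32)) [ 0.63518427 -0.30339375]
mag (3, array([437.67, 225.67]), array([437, 225,   2,   2], dtype=int32)) [ 0.59338707 -0.30760401]
[ 0.5496178  -0.20441517  0.17024691] 41.475
[(117, array([352.63, 209.81]), array([340, 207,  26,   7], dtype=int32))] [array([ 0.62957248, -0.06222991])]
```

View pics/c5.png

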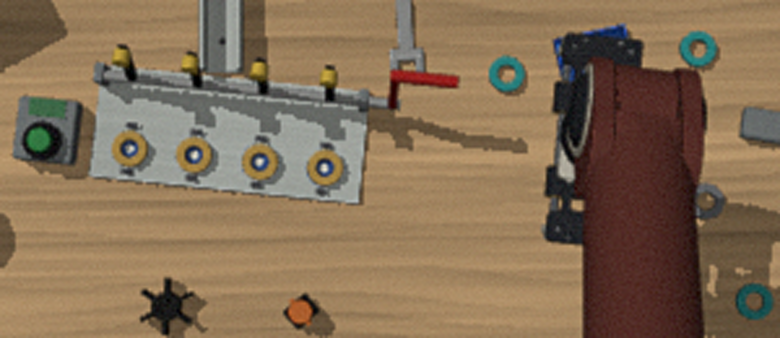

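All four bronze washers sit concentric on the discs at crop (129,148), (194,156), (260,162) and (325,168), and the bar is still up. Next I grip the lever again to shut the bar.

Emit:
{"api": "step_arm", "payload": {"plan": [[0.5,0.4,0.65,0,0],[0.5,0.5,0.8,0,0],[0.5,0.5,0.8,0,0],[0.5,0.19,0.4,0,0],[0.5,0,0,0,0],[0.5,0,0,-0.3,0],[0.5,0,0,-0.3,0],[0.5,0,0,0,0]]}}

```text
time_s: 42.52
tcp_pos: [0.6273, -0.0733, 0.1381]
tcp_rot: [-179.7, 0.1, 83.1]
ft_force: [0.1, 0.0, 0.9]
finger_gap: 0.0466
grasp_force: 0.0
```

Emit:
{"api": "step_arm", "payload": {"plan": [[0.5,0,0,-0.5,0],[0.5,0,0,-0.34,0],[0.5,0,0,0,0],[0,0,0,0,0],[0,0,0,0,0],[0,0,0,0,0],[0,0,0,0,0]]}}

```text
time_s: 43.4
tcp_pos: [0.6295, -0.0716, 0.0989]
tcp_rot: [180.0, -0.0, 83.2]
ft_force: [-0.7, 0.5, 0.9]
finger_gap: 0.0132
grasp_force: 25.0
```

Emit:
{"api": "step_arm", "payload": {"plan": [[0,-0.275,0.03,0.055,0],[0,-0.28,0.03,0,0],[0,-0.275,0.03,-0.045,0],[0,-0.26,0.03,-0.09,0],[0,-0.24,0.03,-0.135,0],[0,-0.215,0.025,-0.175,0],[0,-0.18,0.02,-0.21,0],[0,0,0,0,0]]}}

```text
time_s: 44.4
tcp_pos: [0.5458, -0.0612, 0.0685]
tcp_rot: [179.6, -0.1, 83.2]
ft_force: [4.8, 0.9, -3.9]
finger_gap: 0.0136
grasp_force: 25.0
```

Emit:
{"api": "step_arm", "payload": {"plan": [[0,-0.14,0.016,-0.24,0],[0,-0.1,0.01,-0.26,0],[0,-0.05,0.006,-0.275,0],[0,-0.005,0,-0.15,0],[0,0,0,0,0],[0,0,0,0,0]]}}

```text
time_s: 45.15
tcp_pos: [0.5299, -0.0593, 0.0219]
tcp_rot: [179.9, -0.1, 83.3]
ft_force: [3.7, 0.6, -1.4]
finger_gap: 0.013
grasp_force: 25.0
```

Emit:
{"api": "step_arm", "payload": {"plan": [[0,0,0,-0.06,0],[0,0,0,-0.06,0],[0,0,0,0,0]]}}

```text
time_s: 45.52
tcp_pos: [0.5297, -0.0594, 0.0162]
tcp_rot: [179.8, -0.1, 83.2]
ft_force: [5.5, 3.7, 2.3]
finger_gap: 0.0134
grasp_force: 25.0
```

Emit:
{"api": "step_arm", "payload": {"plan": [[0,0,0,-0.06,0],[0,0,0,0,0],[0,0,0,0,0]]}}

```text
time_s: 45.9
tcp_pos: [0.5298, -0.0594, 0.0153]
tcp_rot: [179.8, -0.0, 83.2]
ft_force: [2.2, 3.3, 18.0]
finger_gap: 0.0131
grasp_force: 25.0
```

Emit:
{"api": "step_arm", "payload": {"plan": [[0.5,0,0,0,0],[0.5,0,0,0,0],[0.5,0,0,0,0],[0.5,0,0,0.5,0],[0.5,0,0,0.9,0],[0.5,0,-0.5,0.9,0],[0.3,0,-0.9,0.7,0],[0,0,-0.9,0,0]]}}

```text
time_s: 46.9
tcp_pos: [0.5291, -0.1768, 0.1656]
tcp_rot: [179.8, 0.1, 83.2]
ft_force: [0.3, -0.1, -0.8]
finger_gap: 0.031
grasp_force: 0.0
```

```bash
python3 - <<'E'
from h import *
c=snap('top');d=snap('side')
a=cv2.resize(c['color'][190:270,190:370],None,fx=4,fy=4,interpolation=cv2.INTER_CUBIC)[:,:640]
b=cv2.resize(d['color'][165:290,260:420],None,fx=2.2,fy=2.2,interpolation=cv2.INTER_CUBIC)
w=640; im=np.zeros((a.shape[0]+b.shape[0],w,3),np.uint8); im[:a.shape[0],:a.shape[1]]=a; im[a.shape[0]:,:b.shape[1]]=b
cv2.imwrite('pics/c6.png',im)
print([x[:2] for x in blobs(c,(0,150,80),(8,255,255),(330,205,372,260))[0]],[x[:2] for x in blobs(d,(0,150,80),(8,255,255),(290,240,340,290))[0]])
for x in blobs(c,(55,100,60),(80,255,255),(195,226,220,245),10)[0]: print('btn',x,onz(c,*x[1],.048))
print('handle',tri(c,(350,250),d,(305,272)))
E
```

```text
[(181, array([344.6, 242.2]))] [(62, array([324.79, 260.06])), (133, array([305.17, 270.65]))]
btn (66, array([204.26, 233.14]), array([200, 229,   9,   9], dtype=int32)) [0.57874738 0.35135095]
handle (array([ 0.52759213, -0.05617148,  0.0405472 ]), np.float64(0.0029293693280849488))
```

View pics/c6.png

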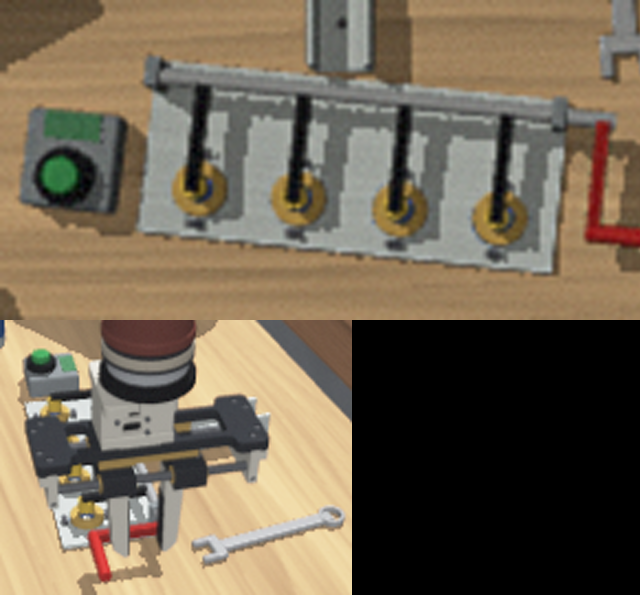

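The bar is level with its heads over the four washers, all still on their discs, and the lever is down. The button is at top (204,233), which is (0.579, 0.351) in the world frame.

Emit:
{"api": "step_arm", "payload": {"plan": [[0,0,0.6,0,0],[0,0,0.9,0,0],[0,0.1,0.9,0,0],[0,0.1,0.9,0,0],[0,0.2,0.9,0,0],[0,0.2,0.9,0,0],[0,0.2,0.9,0,0],[0,0.2,0.9,0,0]]}}

```text
time_s: 48.0
tcp_pos: [0.577, 0.1708, 0.1618]
tcp_rot: [-179.8, 0.1, 83.2]
ft_force: [0.6, -0.2, -0.5]
finger_gap: 0.0007
grasp_force: 0.0
```

Emit:
{"api": "step_arm", "payload": {"plan": [[0,0,0.9,0,0],[0,0,0.9,0,0],[0,0,0.9,0,0],[0,0,0.9,0,0],[0,0,0,-0.6,0],[0,0,0,-0.6,0],[0,0,0,-0.4,0],[0,0,0,0,0]]}}

```text
time_s: 49.0
tcp_pos: [0.5758, 0.3483, 0.0799]
tcp_rot: [-179.7, 0.3, 83.2]
ft_force: [0.0, 0.1, 0.5]
finger_gap: 0.0007
grasp_force: 0.0
```

Emit:
{"api": "step_arm", "payload": {"plan": [[0,0,0,0,0],[0,0,0,0,0]]}}

```text
time_s: 49.25
tcp_pos: [0.5788, 0.3502, 0.0843]
tcp_rot: [179.9, -0.1, 83.2]
ft_force: [0.2, 0.2, -0.2]
finger_gap: 0.0003
grasp_force: 0.0
```

Now press from 0.084 towards 0.041.

Emit:
{"api": "step_arm", "payload": {"plan": [[0,0,0,-0.4,0],[0,0,0,-0.25,0],[0,0,0,-0.1,0],[0,0,0,-0.05,0],[0,0,0,-0.05,0],[0,0,0,-0.04,0],[0,0,0,0,0]]}}

```text
time_s: 50.12
tcp_pos: [0.5779, 0.3493, 0.0459]
tcp_rot: [180.0, 0.1, 83.2]
ft_force: [-10.7, -7.6, 34.7]
finger_gap: 0.0005
grasp_force: 17.2
```

```bash
python3 - <<'E'
from h import *
c=snap('top');d=snap('side')
print(r.sense()['tcp_pos'],r.sense()['ft_force'],proj(d,r.sense()['tcp_pos']),proj(c,r.sense()['tcp_pos']))
a=cv2.resize(d['color'][150:230,240:340],None,fx=6,fy=6,interpolation=cv2.INTER_CUBIC)
cv2.imwrite('pics/c7.png',a)
E
```

```text
[0.57790081 0.34928016 0.04584973] [-10.08187731  -7.63780191  35.34825866] (np.float64(277.8580882440695), np.float64(181.66071646508567)) (np.float64(205.18258386460607), np.float64(233.49562170186036))
```

View pics/c7.png

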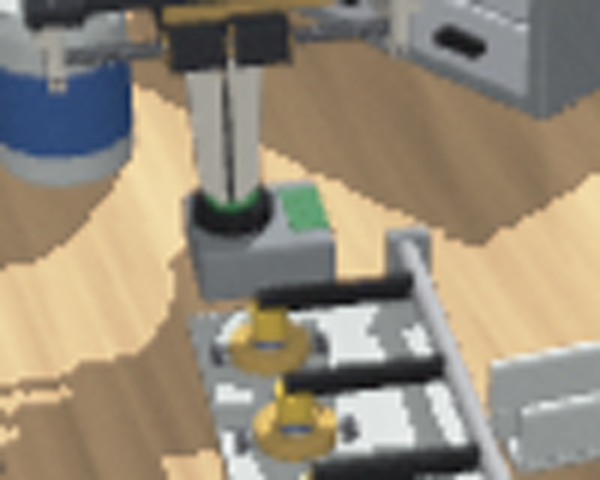

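The fingertips sit on the green button and it looks mostly sunk, but the stop came at z≈0.046. I'll lift, recentre by about 2 mm (the camera read the handle's x 2 mm low) and press in small steps, watching the force.

Emit:
{"api": "step_arm", "payload": {"plan": [[0,0,0,0.3,0],[0,0,0,0.1,0],[0,0.05,0.03,0,0],[0,0,0,0,0],[0,0,0,0,0],[0,0,0,0,0]]}}

```text
time_s: 50.98
tcp_pos: [0.5806, 0.3511, 0.058]
tcp_rot: [-180.0, 0.0, 83.2]
ft_force: [-0.3, -0.2, -0.7]
finger_gap: 0.0006
grasp_force: 0.0
```

Emit:
{"api": "step_arm", "payload": {"plan": [[0,0,0,-0.15,0],[0,0,0,-0.05,0],[0,0,0,0,0]]}}

```text
time_s: 51.35
tcp_pos: [0.5812, 0.3516, 0.049]
tcp_rot: [180.0, -0.0, 83.2]
ft_force: [0.2, -0.1, 3.1]
finger_gap: 0.0006
grasp_force: 1.6
```

Emit:
{"api": "step_arm", "payload": {"plan": [[0,0,0,-0.05,0],[0,0,0,0,0]]}}

```text
time_s: 51.6
tcp_pos: [0.5813, 0.3516, 0.0466]
tcp_rot: [179.9, -0.1, 83.2]
ft_force: [-0.3, -0.6, 4.9]
finger_gap: 0.0003
grasp_force: 2.3
```

Emit:
{"api": "step_arm", "payload": {"plan": [[0,0,0,-0.05,0],[0,0,0,0,0]]}}

```text
time_s: 51.85
tcp_pos: [0.5813, 0.3516, 0.0463]
tcp_rot: [179.9, -0.0, 83.2]
ft_force: [-2.0, -0.7, 14.8]
finger_gap: 0.0006
grasp_force: 6.7
```

Emit:
{"api": "step_arm", "payload": {"plan": [[0,0,0,-0.05,0],[0,0,0,0,0]]}}

```text
time_s: 52.1
tcp_pos: [0.5813, 0.3517, 0.046]
tcp_rot: [179.9, -0.0, 83.2]
ft_force: [-5.5, -3.9, 22.7]
finger_gap: 0.0003
grasp_force: 11.5
```

Emit:
{"api": "step_arm", "payload": {"plan": [[0,0,0,0.2,0],[0,0,0,0,0]]}}

```text
time_s: 52.35
tcp_pos: [0.581, 0.3513, 0.0514]
tcp_rot: [180.0, -0.0, 83.2]
ft_force: [1.6, 0.5, 1.5]
finger_gap: 0.0007
grasp_force: 1.0
```

Emit:
{"api": "step_arm", "payload": {"plan": [[0,0,0,0.05,0],[0,0,0,0,0]]}}

```text
time_s: 52.6
tcp_pos: [0.58, 0.3506, 0.0525]
tcp_rot: [-179.9, 0.1, 83.2]
ft_force: [0.2, -0.5, 0.8]
finger_gap: 0.0005
grasp_force: 0.6
```

Emit:
{"api": "step_arm", "payload": {"plan": [[0,0,0,0.5,0],[0,0,0,0.9,0],[0,0,-0.6,0.9,0],[0,-0.2,-0.9,0,0],[0,-0.2,-0.9,0,0],[0,-0.1,-0.9,0,0],[0,0,-0.9,0,0],[0,0,-0.9,0,0]]}}

```text
time_s: 53.6
tcp_pos: [0.5548, 0.0945, 0.1678]
tcp_rot: [-179.9, 0.1, 83.2]
ft_force: [0.7, -1.1, -0.5]
finger_gap: 0.0002
grasp_force: 0.0
```

Emit:
{"api": "step_arm", "payload": {"plan": [[0,0,-0.9,0,0],[0,0,-0.9,0,0],[0,0,-0.9,0,0],[0,0,-0.5,0,0],[0,0,0,0,0],[0,0,0,0,0]]}}

```text
time_s: 54.35
tcp_pos: [0.5555, -0.0618, 0.1682]
tcp_rot: [-179.9, -0.1, 83.3]
ft_force: [-0.2, 0.4, -0.0]
finger_gap: 0.0005
grasp_force: 0.0
```

```bash
python3 - <<'E'
from h import *
c=snap('top');d=snap('side')
a=cv2.resize(c['color'][180:275,190:440],None,fx=3.1,fy=3.1,interpolation=cv2.INTER_CUBIC)
b=cv2.resize(d['color'][165:290,260:420],None,fx=2.2,fy=2.2,interpolation=cv2.INTER_CUBIC)
im=np.zeros((a.shape[0]+b.shape[0],a.shape[1],3),np.uint8); im[:a.shape[0]]=a; im[a.shape[0]:,:b.shape[1]]=b
cv2.imwrite('pics/c8.png',im)
E
```

```text
(no output)
```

View pics/c8.png

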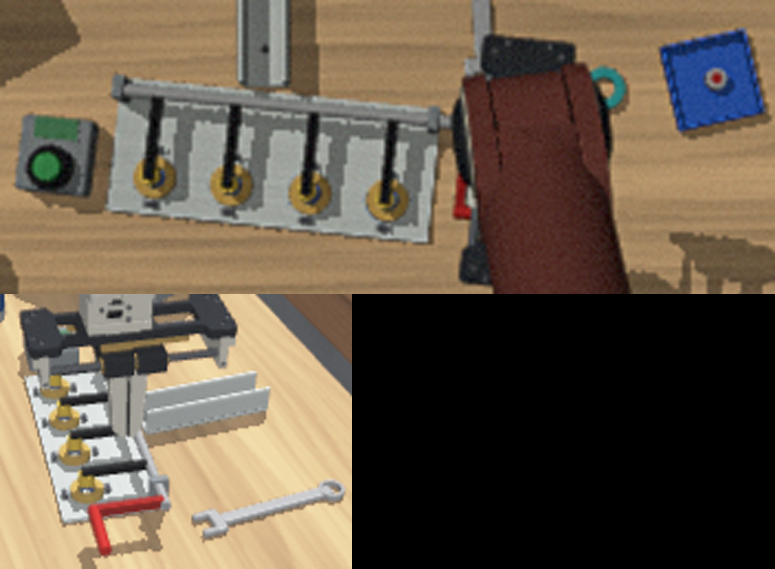

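The force rose from 0.8 N at z=0.0525 to 4.9 N at 0.0466 and then hit a hard stop, so the button went its full 6 mm. The picture shows the bar down, four washers in their bays, the magnet in the tray and the button up again.

```bash
python3 -c "
from cell import r
print(r.job_done())"
```

```text
the job is handed in; nothing more can be done
None
```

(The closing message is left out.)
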